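# Put the pacifier cases away in the lidded box under the riser

## Robot

A 6-joint arm with a two-finger parallel gripper is mounted at the origin on the work surface. World frame = base frame: x ahead of the robot, y to its left, z up, the work surface at z = 0. Lengths are in m, angles in rad, forces in N, time in s.
With the tool pointing down it reaches from about 0.25 to 0.775 m from the base axis. Payload 4 kg.
Tool frame: the origin (TCP) lies on the centre line of the jaws, within the pads' length; the fingertips stand robot.tips_ahead ahead of it and the grasp point (between the pads) lies 8 mm behind it (robot.tips_ahead is the distance from the TCP to the fingertips, in m); z points along the fingers, y is the line along which they close (so a half turn about z gives the same grasp; the last joint's range is limited). The gripper opens to 94 mm and grips with 3 to 60 N. Pads are 16 mm wide; open, the fingers measure 119 mm over their backs; the gripper's body (75 mm by 177 mm) begins 78 mm behind the grasp point.
Start: joints at [-1.407, 0.087, 1.371, -0, 1.684, -0.103], TCP at [0.145, -0.531, 0.217] pointing down, gripper open.
Joint ranges: [-3.1, 3.1], [-0.76, 2.03], [0.27, 2.55], [-1.08, 4.22], [0.17, 2.65], [-2.57, 2.57]. Speed limits (rad/s): [2.79, 2.79, 3.14, 3.14, 3.14, 3.14].

## Interface

Orientations are given as [roll, pitch, yaw] about the fixed x, y, z axes, in that order (R = Rz(yaw) Ry(pitch) Rx(roll)).
In Python, from bench import robot, snapshot, close_job, spotter gives the robot as it stands. The module is installed in compiled form; this text tells all that it offers.
- The arm moves only by the tool servo_tool, never from a script. Its argument "commands" is one flat list of numbers, 7 for each row, row after row: the shift along the tool's x, y, z in m, then the turn, a rotation vector about the tool's x, y, z in degrees, then the finger opening in m, from 0 to 0.094. In form: [x, y, z, ax, ay, az, grip, x, y, z, ax, ay, az, grip, ...]. A call has 1 to 10 rows; each row is the pose to reach, as a shift and turn from the pose commanded when the call began, along the tool's axes at that moment; what a row does not reach only later rows make up. A row lasts 1/8 s, in which the tool goes at most 62.5 mm and 10.7 degrees, less where a joint would pass 70% of its speed; a pose out of reach is approached as far as the arm can. A call with a gripper value outside its range is refused whole. The fingers move at their own pace and stop on an object; the grip force is fixed at half the most. Time passes only in rows, so rows that repeat a pose let the fingers close. It gives the time, the measured TCP pose, the force, the opening and the grip force at its end, in the units of the state.
- robot.get_obs(): the state, without advancing time (a new reading comes with each control period).
- snapshot(name): name is "side" or "top"; returns a dict with "img" (384x512x3 uint8, blue, green, red), "camera_matrix" (3x3 intrinsics, pixels), "extrinsics" (4x4, takes a point from camera to world coordinates). Camera axes: x right, y down, z forward; pixel columns grow to the right and rows downward; lengths in m; the calibration is good to about 2 mm. A picture is of the moment at which its call begins. There is no depth.
- close_job(): hands the job in; it is judged then, once.
Trained networks look in a picture, given as the dict that the camera call returned (one of the last four; its "shot" number tells which), for a name from the list of things; names that differ only in an ending like _2 or _b are one class to them, and where a whole thing is asked for, a point or a joint stands for the part that bears it (a point fixed in the world has none). Each returns a list of dicts, best first, with "conf" (0 to 1); they miss things now and then, are a little off and sometimes report something else, mostly with a low value. They report only what shows in the picture. A call takes as long as a camera call. They do not tell look-alikes from the thing itself.
- spotter.trace(name, picture): "region" (384x512 bool, what is visible of it) and "box" ([left, top, width, height] in pixels, round what is visible of it).
The state is a dict: "time": time; "joint_positions": joint angles; "qvel": joint speeds; "joint_torque": joint torques, N m; "tool_pos": TCP position; "ee_rot": TCP orientation; "wrist_force": force on the tool from outside, world axes, zero at the start; "wrist_torque": the same for the moment, N m; "width": finger opening in m; "finger_force": force on a finger pad.
Only numpy, scipy, OpenCV 4.12 (cv2) and the standard library are available. Lean on these libraries where they do the work, as an engineer would, in place of code of your own. Each camera call takes 0.05 s, during which the arm holds its last target. There are 200 camera calls.

## Task

Pull the tray under the white riser all the way out, raise the lid of the clear box on it, and stand every pacifier case from the sideboard upright on the floor of the box's wide bay, side by side. Then close the lid fully without slamming it and push the tray fully home under the riser, leaving the mug, jar, bottle, teaspoon and bowl where they are.

Things in the scene. Friction and masses are not known exactly. Their poses are not given: they have to be found in the camera images.
- tray (a joint): pull-out tray, slide in m: 0 = fully out against its stop, 0.16 = fully home under the riser. It runs level on runners, straight out from under the riser towards the robot (along -x of point tray_handle), is stiff (about 4 N) and stays where it is left. Plank 250 x 266 mm, its top 16 mm above the table. The clear box is fixed on it.
- tray_handle (a point): middle of the tray's steel pull bar: 80 mm long (along the point's y), 12 mm thick (x), 14 mm high, its top 58 mm above the table, on two 10 mm legs. Axes: x along the slide into the riser (away from the robot), y left, z up. The box's front wall is 92 mm behind it; when the tray is home the bar is 82 mm in front of the riser's overhanging edge, when out 242 mm.
- riser: fixed white bridge shelf over the tray, 360 mm wide (y), 200 mm deep (x); its board's underside is 107 mm and its top 125 mm above the table; a picture and a small plant stand at its back. Origin on the table under the middle of its front edge, x away from the robot.
- box_floor (a point): centre of the inner floor of the clear box's wide bay, 20 mm above the table, moves with the tray; axes as tray_handle. The bay is 127 mm in x by 216 mm in y inside (free from the centre: +-63 mm in x, +-108 mm in y), its walls 4 mm thick and 56 mm high above this floor. Beyond its +y side lies a 28 mm bay with a fixed steel scoop.
- lid (a joint): lid of the clear box, hinge in rad: 0 = shut, grows as it opens up and back, 1.57 = upright, stops at 1.8. A stiff hinge (about 1.5 N at the tab): it stays at whatever angle it is left. The hinge line runs along the far rim of the box, 79 mm above the table. The lid is a clear sheet 135 mm deep (hinge to front rim), 256 mm wide, 5 mm thick.
- lid_tab (a point): point on the steel tab that sticks out of the middle of the lid's front edge in the lid's plane, 160 mm from the hinge line. The tab is 24 mm wide (y), 10 mm thick, and projects 38 mm past the lid's front edge (this point lies 25 mm past that edge, 13 mm from the tip). Turns with the lid: -x points from the hinge to the tip, y along the hinge.
- case1: pacifier case: low round white plastic puck with a grey seam, 44 mm diameter, 32 mm high with a slightly domed top, straight sides to 24 mm, about 45 g. Origin at the centre of its underside, z up. Between 2 and 4 of case1 to case4 are present, on the table left and right of the tray.
- case2: pacifier case: low round white plastic puck with a grey seam, 44 mm diameter, 32 mm high with a slightly domed top, straight sides to 24 mm, about 45 g. Origin at the centre of its underside, z up. Between 2 and 4 of case1 to case4 are present, on the table left and right of the tray.
- case3: pacifier case: low round white plastic puck with a grey seam, 44 mm diameter, 32 mm high with a slightly domed top, straight sides to 24 mm, about 45 g. Origin at the centre of its underside, z up. Between 2 and 4 of case1 to case4 are present, on the table left and right of the tray.
- case4: pacifier case: low round white plastic puck with a grey seam, 44 mm diameter, 32 mm high with a slightly domed top, straight sides to 24 mm, about 45 g. Origin at the centre of its underside, z up. Between 2 and 4 of case1 to case4 are present, on the table left and right of the tray.
- mug: white mug, 72 mm diameter, 80 mm high, handle at its +y; origin at the centre of its underside; leave alone
- jar: glass jar with a steel lid, 48 mm diameter, 62 mm high; origin at the centre of its underside; leave alone
- bottle: pastel green bottle, 62 mm diameter, 170 mm high; origin at the centre of its underside; leave alone
- teaspoon: steel teaspoon, 140 mm, lying along its x; origin under its middle; leave alone
- key_bowl: wooden bowl, 100 mm diameter, 40 mm high; origin at the centre of its underside; leave alone
Not all that is in view belongs to the job. Leave any brown or pink look-alike of the case2 alone.

How it is judged:
On the way, in this order (a step that is already met when the one before it is completed fails the run):
1. the tray is pulled all the way out (joint under 0.012) (value of joint tray below 0.012 m), for 0.2 s.
2. the lid is raised (over 1.2 rad) (value of joint lid above 1.2 rad), for 0.2 s.
3. every pacifier case present stands upright on the floor of the wide bay (x of case1 in the frame of box_floor between -0.055 and 0.055 m and y of case1 in the frame of box_floor between -0.1 and 0.1 m and z of case1 in the frame of box_floor between -0.01 and 0.01 m and angle between each of case1, case2, case3, case4's own z axis and vertical below 0.2 rad and linear speed of each of case1, case2, case3, case4 below 0.03 m/s and x of case2 in the frame of box_floor between -0.055 and 0.055 m and y of case2 in the frame of box_floor between -0.1 and 0.1 m and z of case2 in the frame of box_floor between -0.01 and 0.01 m and x of case3 in the frame of box_floor between -0.055 and 0.055 m and y of case3 in the frame of box_floor between -0.1 and 0.1 m and z of case3 in the frame of box_floor between -0.01 and 0.01 m and x of case4 in the frame of box_floor between -0.055 and 0.055 m and y of case4 in the frame of box_floor between -0.1 and 0.1 m and z of case4 in the frame of box_floor between -0.01 and 0.01 m), for 0.2 s.
4. the lid is shut (under 0.04 rad) (value of joint lid below 0.04 rad), for 0.2 s.
5. the tray is fully home (joint over 0.153) (value of joint tray above 0.153 m), for 0.2 s.
At the end, for the whole second after the job is handed in: Tray home to within 7 mm, lid shut to within 0.04 rad, and every case present upright (within 0.2 rad), at rest and on the floor (within 10 mm) of the box's wide bay (all of step 3 and value of joint tray above 0.153 m and value of joint lid below 0.04 rad); the robot touches nothing.
It fails at once if the mug, jar, bottle, teaspoon or bowl is disturbed (moved over 40 mm) (distance of any of mug, jar, bottle, teaspoon, key_bowl from where it was at the start of the episode above 0.04 m).
It fails at once if the lid is slammed (closing faster than 3 rad/s) (velocity of joint lid below -3 rad/s).
Of case1, case2, case3, case4 only 2 to 4 are there at a start; the rules pass over those that are not, and their reading is None.
At some moment in a run one of case1, case2, case3, case4 may be knocked a few centimetres aside while the robot is not near it.
Once in a run the grip may slacken for a moment while it holds something.
It also fails if it takes over 210 s, if anything falls off the work surface, if the arm or the gripper's body presses on something with over 40 N, if the wrist force passes 120 N, or if a joint passes its speed limit or range.

## Working session

There is one attempt and no reset: what is moved stays moved. The work goes in short steps, Python scripts to look and compute and a tool call to move; the robot and the scene stay as the last step left them, time stands still between calls to the robot, and variables do not carry over. Pictures are saved under pics/ and viewed, at most 14 in all, crops included, and the job is handed in when it is done.

Besides the shell and the picture viewer there is one more tool, called after "Request:" in YAML: its name, and indented under it one key for each argument. servo_tool: Moves the arm, as the interface text tells. Its arguments: {"type":"object","properties":{"commands":{"type":"array","items":{"type":"number"}}},"required":["commands"]}

```bash
mkdir -p pics; cat > h.py <<'E'
import numpy as np, cv2
from bench import robot, snapshot, close_job, spotter
def ray(p,u,v):
    K=p["camera_matrix"];T=p["extrinsics"]
    d=T[:3,:3]@np.linalg.inv(K)@np.array([u,v,1.]);return T[:3,3],d
def atz(p,u,v,z):
    o,d=ray(p,u,v);return o+d*(z-o[2])/d[2]
def proj(p,P):
    T=p["extrinsics"];c=T[:3,:3].T@(np.array(P)-T[:3,3]);q=p["camera_matrix"]@c;return q[:2]/q[2]
E
python3 - <<'E'
from h import *
print({k:np.round(v,3) for k,v in robot.get_obs().items()}, robot.tips_ahead)
for n in("top","side"):
    p=snapshot(n);cv2.imwrite(f"pics/{n}0.png",cv2.resize(p["img"],(800,600)))
    print(n,p["extrinsics"].round(3).tolist(),p["camera_matrix"].round(1).tolist())
    for t in("case1","tray_handle","lid_tab","mug","jar","bottle","teaspoon","key_bowl"):
        for r in spotter.trace(t,p):
            m=np.argwhere(r["region"]).mean(0)[::-1]
            print(t,round(r["conf"],2),np.round(r["box"]),m.round(1),atz(p,*m,{"case1":.02,"tray_handle":.058,"lid_tab":.08}.get(t,.04)).round(3))
E
```

```text
{'time': np.float64(0.0), 'joint_positions': array([-1.407,  0.088,  1.372,  0.   ,  1.684, -0.103]), 'qvel': array([-0.,  0., -0., -0., -0.,  0.]), 'joint_torque': array([-0.0000e+00, -3.4018e+01, -3.0243e+01,  7.2000e-02,  3.3000e-02,
       -0.0000e+00]), 'tool_pos': array([ 0.145, -0.53 ,  0.215]), 'ee_rot': array([-3.139, -0.   ,  0.267]), 'wrist_force': array([-0.068, -0.436,  0.431]), 'wrist_torque': array([-0.085,  0.033,  0.066]), 'finger_force': np.float64(0.0), 'width': np.float64(0.094)} 0.011
top [[-0.014, -0.987, 0.162, 0.337], [-1.0, 0.017, 0.018, 0.012], [-0.021, -0.161, -0.987, 1.377], [0.0, 0.0, 0.0, 1.0]] [[468.7, 0.0, 267.2], [0.0, 468.7, 183.8], [0.0, 0.0, 1.0]]
case1 0.78 [138. 208.  11.  17.] [143.6 215. ] [0.473 0.4   0.02 ]
case1 0.69 [149. 165.  21.  19.] [160.2 175.1] [0.591 0.354 0.02 ]
case1 0.65 [404. 159.  16.  16.] [408.5 166.5] [ 0.604 -0.378  0.02 ]
case1 0.65 [119. 168.  20.  13.] [130.8 174.9] [0.593 0.441 0.02 ]
case1 0.49 [182. 173.  13.  21.] [188.1 181.4] [0.571 0.27  0.02 ]
tray_handle 0.68 [243. 133.  88.  43.] [287.  153.1] [ 0.642 -0.021  0
[... 1359 characters left out ...]
.02 ]
case1 0.47 [331. 163.  19.  12.] [339.6 166.9] [ 0.418 -0.27   0.02 ]
tray_handle 0.93 [180. 149.  91.  82.] [221.1 193.1] [0.642 0.041 0.058]
lid_tab 0.76 [181. 147.  58.  48.] [210.3 172.9] [ 0.697 -0.003  0.08 ]
lid_tab 0.45 [107. 101. 165. 130.] [187.5 175.4] [0.746 0.031 0.08 ]
mug 0.6 [319. 122.  22.  34.] [329.9 138.7] [ 0.486 -0.403  0.04 ]
jar 0.6 [250. 277.  21.  38.] [262.3 296. ] [0.418 0.296 0.04 ]
bottle 0.9 [ 96. 210.  45.  82.] [116.  252.7] [0.752 0.309 0.04 ]
bottle 0.31 [180. 149.  93.  86.] [221.1 193.2] [0.657 0.018 0.04 ]
teaspoon 0.88 [328. 183.  48.  17.] [354.3 191.4] [ 0.343 -0.125  0.04 ]
key_bowl 0.7 [249. 129.  22.  16.] [257.3 138.3] [ 0.704 -0.316  0.04 ]
```

View pics/top0.png

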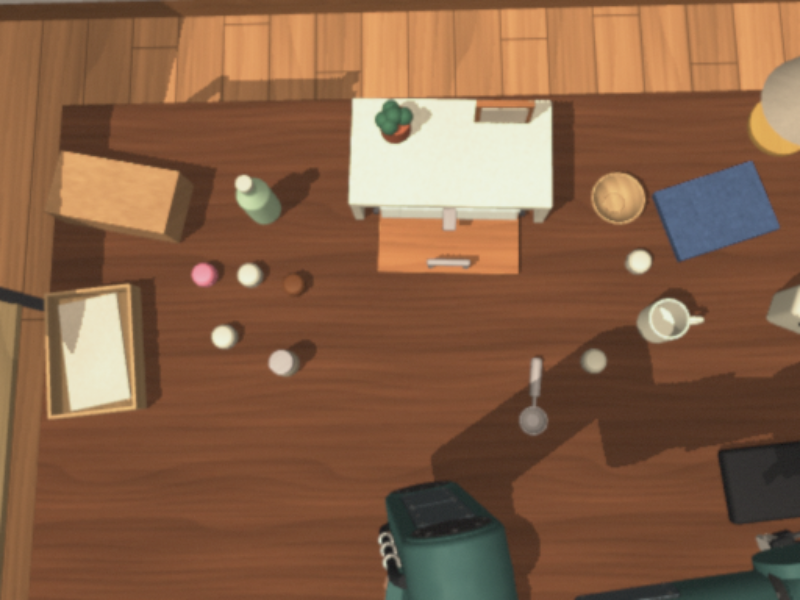

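View pics/side0.png

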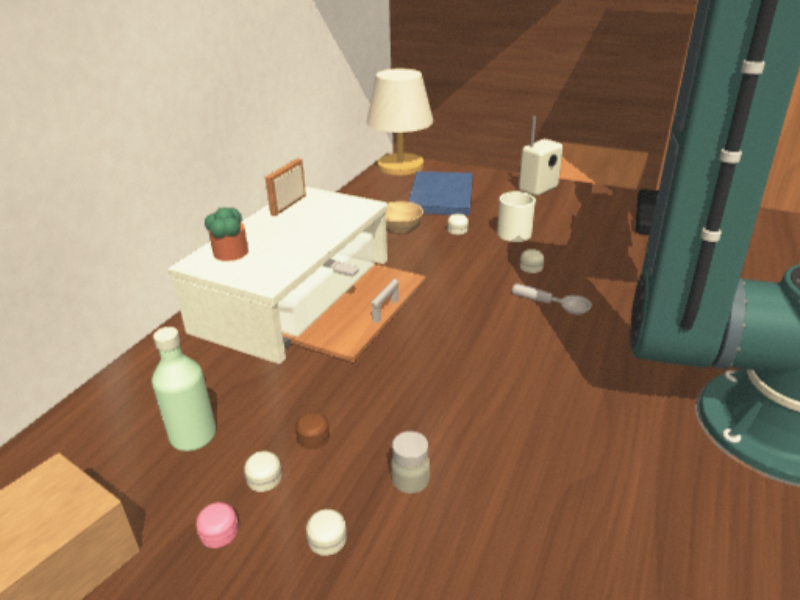

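Top view (800x600): white cases at (250,273), (223,336), (638,261) and (594,360, in the arm's shadow). Pink (204,274) and brown (294,284) are look-alikes, and (283,362) is the jar. The handle bar is at (449,263), the lid tab at (449,218). I'll confirm this in an enlarged crop and measure.

```bash
python3 - <<'E'
from h import *
p=snapshot("top");s=snapshot("side");im=p["img"]
def seg(p,u,v,r,th):
    im=p["img"];h=r;x0,y0=int(u)-h,int(v)-h
    c=im[y0:y0+2*h+1,x0:x0+2*h+1].astype(int)
    c0=im[int(v),int(u)].astype(int)
    m=(np.abs(c-c0).max(2)<th).astype(np.uint8)
    n,l,st,ce=cv2.connectedComponentsWithStats(m);k=l[h,h]
    return ce[k]+[x0,y0],st[k],c0
for u,v in((160,175),(143,215),(408,167),(380,230)):
    c,st,c0=seg(p,u,v,12,60);print("top",c.round(1),st[2:],c0,atz(p,*c,.018).round(4))
for u,v in((168,301),(208,340),(293,143),(340,166)):
    c,st,c0=seg(s,u,v,16,60);print("side",c.round(1),st[2:],c0,atz(s,*c,.018).round(4))
for n,u,v,z in (("tray_front_l",242,175,.016),("tray_front_r",332,175,.016),("riser fl",223.5,131,.125),("riser fr",353,133,.125),("bar l",274.5,169,.058),("bar r",301,169.5,.058)):print(n,atz(p,u,v,z).round(3))
a=cv2.resize(im[100:260,110:240],None,fx=3,fy=3,interpolation=2)
b=cv2.resize(im[100:260,230:440],None,fx=3,fy=3,interpolation=2)[:, :]
cv2.imwrite("pics/c1.png",cv2.resize(np.hstack([a,b]),(800,377)))
c=cv2.resize(im[120:185,225:350],(800,416),interpolation=2);cv2.imwrite("pics/c2.png",c)
E
```

```text
top [158.4 175.5] [ 12  14 135] [208 235 237] [0.5902 0.3593 0.018 ]
top [141.9 215.2] [ 13  13 136] [212 236 237] [0.4733 0.4051 0.018 ]
top [409.  166.9] [ 13  13 142] [214 237 237] [ 0.603  -0.3795  0.018 ]
top [380.3 230.7] [ 14  14 163] [146 174 185] [ 0.4177 -0.2859  0.018 ]
side [167.  298.3] [ 21  20 303] [232 246 246] [0.5928 0.356  0.018 ]
side [208.2 337.5] [ 24  24 424] [223 244 246] [0.4746 0.4018 0.018 ]
side [293.1 140.8] [12  9 82] [225 244 243] [ 0.6053 -0.3862  0.018 ]
side [340.2 166.8] [ 15  15 185] [145 175 183] [ 0.4169 -0.2757  0.018 ]
tray_front_l [0.588 0.112 0.016]
tray_front_r [ 0.583 -0.154  0.016]
riser fl [0.692 0.154 0.125]
riser fr [ 0.68  -0.202  0.125]
bar l [0.596 0.015 0.058]
bar r [ 0.593 -0.061  0.058]
```

View pics/c1.png

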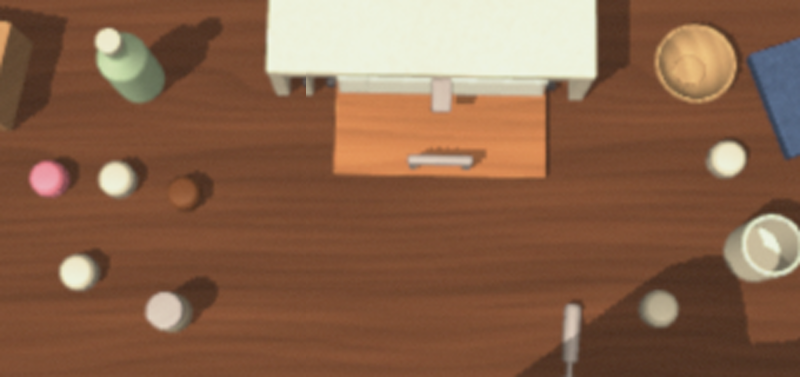

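View pics/c2.png

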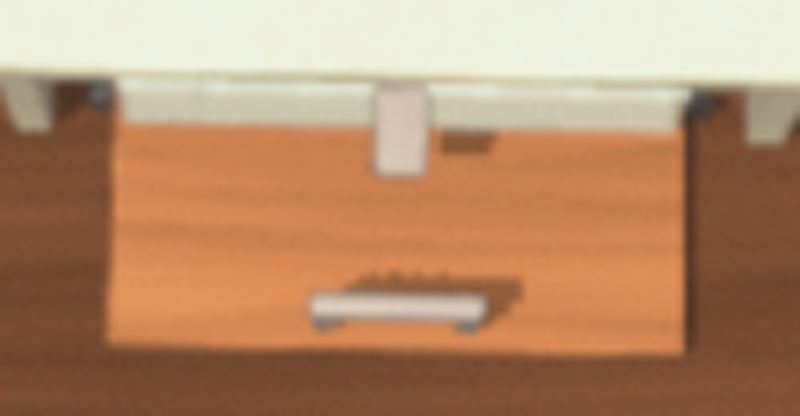

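Crops confirm four white cases (crop 1 at (118,180), (80,272), (726,159), (659,309)); pink (50,179) and brown (184,193) excluded. The bar is centred at native (287,168), z 0.058 → about (0.60,-0.023), and the tray yaw is about -0.03.

```bash
cat >> h.py <<'E'
from scipy.spatial.transform import Rotation as R
def to(x,y,z,yaw,tilt=0,verbose=True):
    "shift/turn in tool axes from the measured pose; yaw in deg; tilt = pitch about world y (deg) applied after"
    o=robot.get_obs();A=R.from_euler("xyz",o["ee_rot"])
    B=R.from_euler("y",tilt,degrees=True)*R.from_euler("xyz",[180,0,yaw],degrees=True)
    d=A.inv().apply(np.array([x,y,z])-o["tool_pos"]);w=np.degrees((A.inv()*B).as_rotvec())
    if verbose:print("shift",d.round(4),"turn",w.round(2))
    return d,w
def st():
    o=robot.get_obs();print("t",o["time"].round(2),"p",o["tool_pos"].round(4),"rot",np.degrees(o["ee_rot"]).round(1),"F",o["wrist_force"].round(1),"w",o["width"].round(4),"ff",o["finger_force"].round(1))
E
python3 -c "
from h import *
st();to(.60,-.022,.25,88.3)"
```

```text
Traceback (most recent call last):
  File "h.py", line 19, in st
    o=robot.get_obs();print("t",o["time"].round(2),"p",o["tool_pos"].round(4),"rot",np.degrees(o["ee_rot"]).round(1),"F",o["wrist_force"].round(1),"w",o["width"].round(4),"ff",o["finger_force"].round(1))
                                ^^^^^^^^^^^^^^^
AttributeError: 'float' object has no attribute 'round'
```

```bash
sed -i 's/o=robot.get_obs();print("t"/o={k:np.array(v,float) for k,v in robot.get_obs().items()};print("t"/' h.py
python3 -c "
from h import *
st();to(.60,-.022,.25,88.3)"
```

```text
t 1.0 p [ 0.145  -0.5305  0.2165] rot [180.    0.   15.3] F [ 0.2 -0.4 -0.7] w 0.094 ff 0.0
shift [ 0.573  -0.3706 -0.0335] turn [  0.     0.   -73.01]
```

Request:
servo_tool:
  commands: [0.05,-0.03,-0.03,0,0,-9,0.05,0.1,-0.065,-0.034,0,0,-18,0.05,0.15,-0.097,-0.034,0,0,-27,0.05,0.2,-0.13,-0.034,0,0,-36,0.05,0.25,-0.162,-0.034,0,0,-45,0.05,0.3,-0.194,-0.034,0,0,-54,0.05,0.35,-0.226,-0.034,0,0,-63,0.05,0.4,-0.259,-0.034,0,0,-73,0.05,0.45,-0.291,-0.034,0,0,-73,0.05,0.5,-0.323,-0.034,0,0,-73,0.05]

```text
time: 2.25
tool_pos: [0.5433, -0.0855, 0.2507]
ee_rot: [3.141, 0.001, 1.541]
wrist_force: [0.6, -1.3, -0.2]
width: 0.05
finger_force: 0.0
```

```bash
python3 -c "
from h import *
st();to(.60,-.022,.12,88.3)"
```

```text
t 2.25 p [ 0.5433 -0.0855  0.2507] rot [180.    0.   88.3] F [ 0.6 -1.3 -0.2] w 0.05 ff 0.0
shift [0.0652 0.0547 0.1307] turn [ 0.04  0.03 -0.  ]
```

Request:
servo_tool:
  commands: [0.033,0.028,0.02,0,0,0,0.05,0.065,0.055,0.05,0,0,0,0.05,0.065,0.055,0.1,0,0,0,0.05,0.065,0.055,0.131,0,0,0,0.05,0.065,0.055,0.16,0,0,0,0.05,0.065,0.055,0.18,0,0,0,0.05,0.065,0.055,0.193,0,0,0,0.05,0.065,0.055,0.193,0,0,0,0.05]

```text
time: 3.25
tool_pos: [0.5984, -0.0238, 0.0565]
ee_rot: [-3.14, -0.0, 1.541]
wrist_force: [0.7, -1.1, 0.6]
width: 0.0503
finger_force: 0.0
```

Request:
servo_tool:
  commands: [0,0,0,0,0,0,0.0,0,0,0,0,0,0,0.0,0,0,0,0,0,0,0.0,0,0,0,0,0,0,0.0,0,0,0,0,0,0,0.0]

```text
time: 3.88
tool_pos: [0.6003, -0.0239, 0.058]
ee_rot: [3.138, 0.0, 1.541]
wrist_force: [3.7, 0.9, -0.3]
width: 0.0115
finger_force: 30.0
```

```bash
python3 -c "
from h import *
st()
p=snapshot('side');cv2.imwrite('pics/s1.png',cv2.resize(p['img'][90:300,90:370],(800,600)))"
```

```text
t 3.88 p [ 0.6003 -0.0239  0.058 ] rot [179.8   0.   88.3] F [ 3.7  0.9 -0.3] w 0.0115 ff 30.0
```

View pics/s1.png

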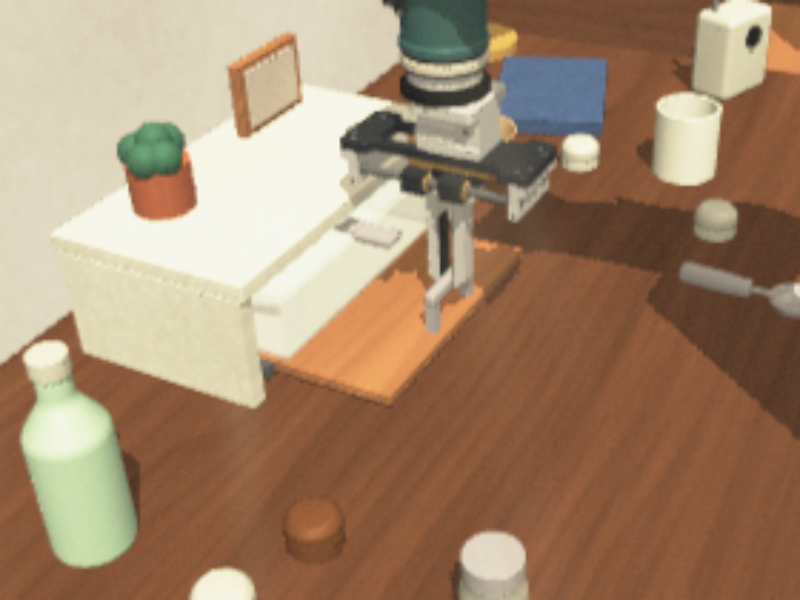

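The bar is gripped at (455,290) in the crop, at x = 0.600. Pulling out.

Request:
servo_tool:
  commands: [0,-0.02,0,0,0,0,0,0,-0.04,0,0,0,0,0,0,-0.06,0,0,0,0,0,0,-0.08,0,0,0,0,0,0,-0.1,0,0,0,0,0,0,-0.12,0,0,0,0,0,0,-0.14,0,0,0,0,0,0,-0.155,0,0,0,0,0,0,-0.163,0,0,0,0,0,0,-0.163,0,0,0,0,0]

```text
time: 5.18
tool_pos: [0.4467, -0.0183, 0.0581]
ee_rot: [3.114, -0.003, 1.54]
wrist_force: [32.7, 4.3, -24.1]
width: 0.0118
finger_force: 30.0
```

```bash
python3 -c "
from h import *
st()
p=snapshot('top')
cv2.imwrite('pics/t1.png',cv2.resize(p['img'][120:260,210:400],(800,589),interpolation=2))"
```

```text
t 5.18 p [ 0.4467 -0.0183  0.0581] rot [ 1.784e+02 -1.000e-01  8.820e+01] F [ 32.7   4.3 -24.1] w 0.0118 ff 30.0
```

View pics/t1.png

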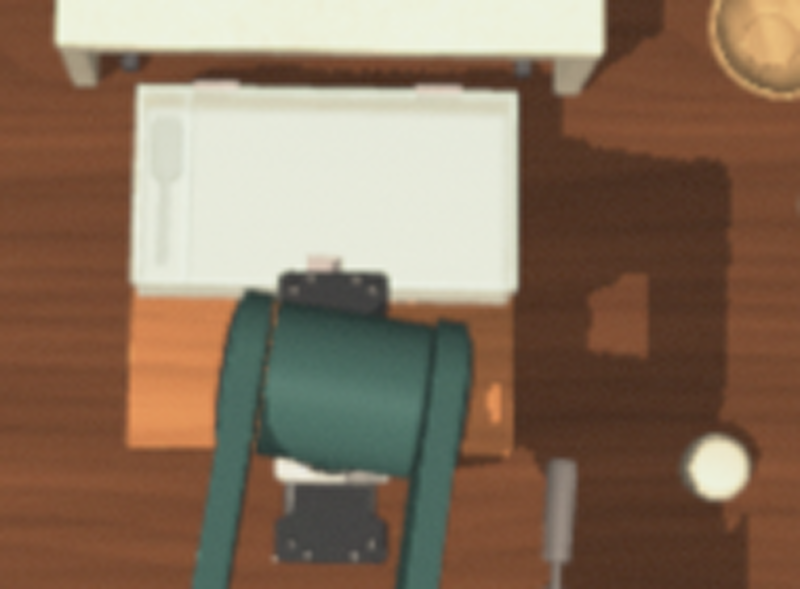

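The tray is out (box rear edge at crop v≈88, riser edge at v≈52) and the stop is loading the wrist with 33 N. The tab shows at (323,262).

Request:
servo_tool:
  commands: [0,0.008,0,0,0,0,0.0,0,0.008,0,0,0,0,0.03,0,0.008,0,0,0,0,0.04,0,0.008,-0.04,0,0,0,0.045,0,0.008,-0.08,0,0,0,0.045,0,-0.04,-0.12,0,0,0,0.045,0,-0.09,-0.16,0,0,0,0.045,0,-0.12,-0.17,0,0,0,0.05,0,-0.12,-0.17,0,0,0,0.05]

```text
time: 6.35
tool_pos: [0.3152, -0.0156, 0.2288]
ee_rot: [3.138, 0.001, 1.54]
wrist_force: [0.3, 0.3, -0.3]
width: 0.0498
finger_force: 0.0
```

```bash
python3 - <<'E'
from h import *
st()
p=snapshot('top');s=snapshot("side")
c=p['img'][125:245,200:360];cv2.imwrite('pics/t2.png',cv2.resize(c,(800,600),interpolation=2))
c=s['img'][90:290,150:370];cv2.imwrite('pics/s2.png',cv2.resize(c,None,fx=3,fy=3,interpolation=2))
E
```

```text
t 6.35 p [ 0.3152 -0.0156  0.2288] rot [1.798e+02 1.000e-01 8.820e+01] F [ 0.3  0.3 -0.3] w 0.0498 ff 0.0
```

View pics/t2.png

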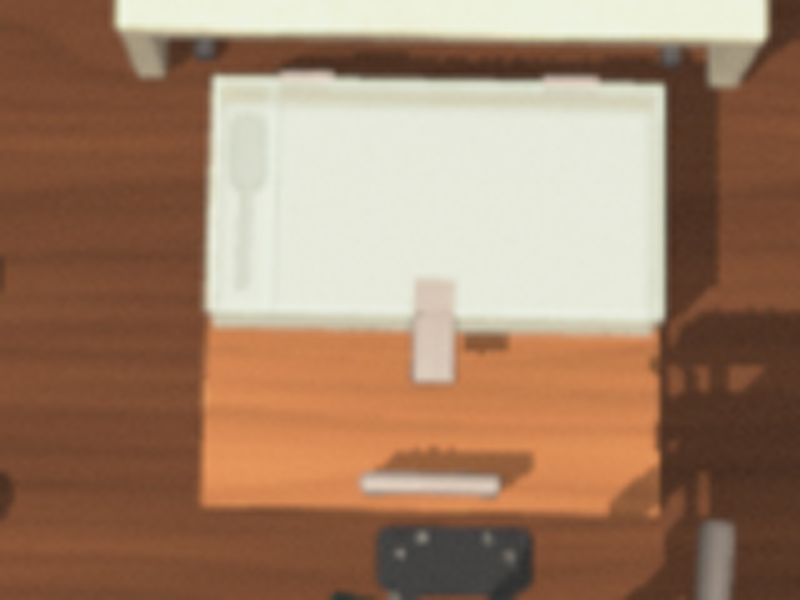

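The top crop shows the bar at (430,483), tab from the lid edge (434,312) to its tip (434,382), and the rear rim at v≈78.

```bash
python3 - <<'E'
from h import *
p=snapshot('top')
f=lambda u,v,z:print(atz(p,200+u/5,125+v/5,z).round(4))
f(430,482,.058);f(434,312,.084);f(434,382,.085);f(213,76,.082);f(665,85,.082);f(120,25,.125);f(770,37,.125)
st();to(.50,-.018,.2,-2);to(.51,-.019,.082,-2)
E
```

```text
[ 0.4452 -0.0147  0.058 ]
[ 0.5379 -0.0183  0.084 ]
[ 0.4985 -0.0174  0.085 ]
[0.6763 0.1046 0.082 ]
[ 0.6661 -0.1518  0.082 ]
[0.695  0.1528 0.125 ]
[ 0.6812 -0.2048  0.125 ]
t 6.5 p [ 0.3161 -0.0154  0.2265] rot [-179.9   -0.    88.3] F [0.1 0.1 0.2] w 0.05 ff 0.0
shift [0.003  0.1839 0.0262] turn [-8.000e-02  7.000e-02  9.027e+01]
shift [0.0023 0.1941 0.1441] turn [-8.000e-02  7.000e-02  9.027e+01]
```

Request:
servo_tool:
  commands: [0,0.02,0,0,0,10,0.06,0,0.04,0,0,0,20,0.06,0,0.07,0.01,0,0,30,0.06,0,0.1,0.02,0,0,40,0.06,0,0.13,0.03,0,0,50,0.06,0,0.16,0.04,0,0,60,0.06,0,0.19,0.05,0,0,70,0.06,0.002,0.194,0.06,0,0,80,0.06,0.002,0.194,0.07,0,0,90.5,0.06,0.002,0.194,0.08,0,0,90.5,0.06]

```text
time: 7.75
tool_pos: [0.5101, -0.0191, 0.1448]
ee_rot: [-3.141, 0.004, -0.036]
wrist_force: [0.1, 0.1, 0.2]
width: 0.0602
finger_force: 0.0
```

```bash
python3 -c "
from h import *
st();to(.511,-.0185,.079,-2.2)"
```

```text
t 7.75 p [ 0.5101 -0.0191  0.1448] rot [-180.     0.2   -2.1] F [0.1 0.1 0.2] w 0.0602 ff 0.0
shift [ 0.0012 -0.0006  0.0657] turn [-0.01  0.23  0.12]
```

Request:
servo_tool:
  commands: [0.001,0,0.03,0,0,0,0.06,0.001,0,0.05,0,0,0,0.06,0.001,0,0.066,0,0,0,0.06,0.001,0,0.066,0,0,0,0.0,0.001,0,0.066,0,0,0,0.0,0.001,0,0.066,0,0,0,0.0,0.001,0,0.066,0,0,0,0.0,0.001,0,0.066,0,0,0,0.0]

```text
time: 8.75
tool_pos: [0.512, -0.0162, 0.0825]
ee_rot: [-3.135, -0.002, -0.038]
wrist_force: [1.0, 7.2, 1.0]
width: 0.0236
finger_force: 30.0
```

```bash
python3 - <<'E'
from h import *
st()
for th in np.arange(0.2,1.76,.15): 
    print(round(th,2),"dx",(.16-.16*np.cos(th)).round(3),"dz",(-.16*np.sin(th)).round(3))
E
```

```text
t 8.75 p [ 0.512  -0.0162  0.0825] rot [-1.796e+02 -1.000e-01 -2.200e+00] F [1.  7.2 1. ] w 0.0236 ff 30.0
0.2 dx 0.003 dz -0.032
0.35 dx 0.01 dz -0.055
0.5 dx 0.02 dz -0.077
0.65 dx 0.033 dz -0.097
0.8 dx 0.049 dz -0.115
0.95 dx 0.067 dz -0.13
1.1 dx 0.087 dz -0.143
1.25 dx 0.11 dz -0.152
1.4 dx 0.133 dz -0.158
1.55 dx 0.157 dz -0.16
1.7 dx 0.181 dz -0.159
```

Request:
servo_tool:
  commands: [0.001,0,-0.016,0,0,0,0,0.003,0,-0.032,0,0,0,0,0.01,0,-0.055,0,0,0,0,0.02,0,-0.077,0,0,0,0,0.033,0,-0.097,0,0,0,0,0.049,0,-0.115,0,0,0,0,0.067,0,-0.13,0,0,0,0,0.087,0,-0.143,0,0,0,0,0.098,0,-0.148,0,0,0,0,0.098,0,-0.148,0,0,0,0]

```text
time: 10.0
tool_pos: [0.6094, -0.0198, 0.23]
ee_rot: [-3.136, 0.0, -0.036]
wrist_force: [-1.0, 6.0, 0.2]
width: 0.0237
finger_force: 30.0
```

```bash
python3 - <<'E'
from h import *
st()
s=snapshot("side");cv2.imwrite('pics/s3.png',cv2.resize(s['img'][30:290,80:400],(800,600),interpolation=2))
E
```

```text
t 10.0 p [ 0.6094 -0.0198  0.23  ] rot [-179.7    0.    -2. ] F [-1.   6.   0.2] w 0.0237 ff 30.0
```

View pics/s3.png

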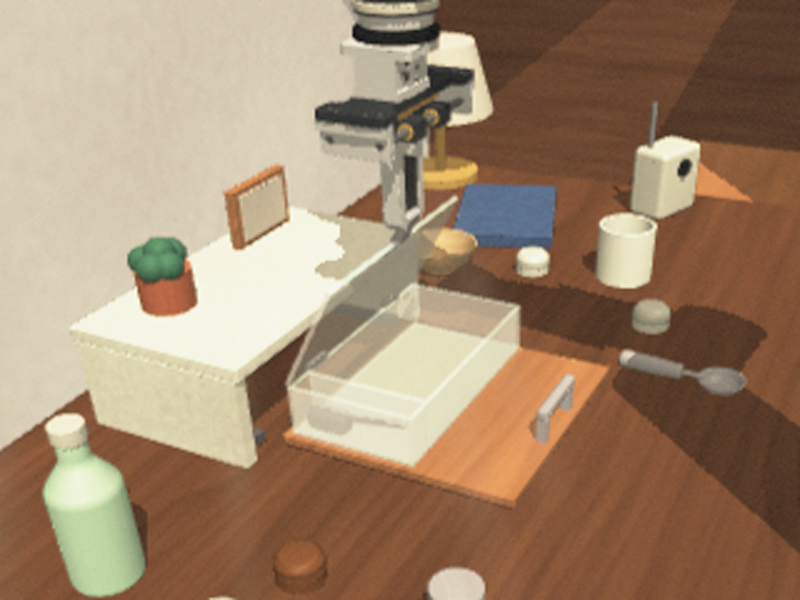

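The lid is following, at about 1.2 rad, with its front edge at (400,240). Continuing past upright, then releasing.

Request:
servo_tool:
  commands: [0.012,0,-0.004,0,0,0,0,0.035,0,-0.01,0,0,0,0,0.059,0,-0.012,0,0,0,0,0.082,0,-0.011,0,0,0,0,0.084,0,-0.011,0,0,0,0,0.084,0,-0.011,0,0,0,0.05,0.084,0,-0.011,0,0,0,0.06,0.084,0,-0.06,0,0,0,0.06,0.084,0,-0.08,0,0,0,0.06]

```text
time: 11.18
tool_pos: [0.693, -0.027, 0.3121]
ee_rot: [3.141, -0.003, -0.04]
wrist_force: [-0.1, 0.5, 1.0]
width: 0.0585
finger_force: 0.0
```

```bash
python3 - <<'E'
from h import *
st()
for n in("top","side"):
    p=snapshot(n)
    for r in spotter.trace("case1",p):
        m=np.argwhere(r["region"]).mean(0)[::-1];print(n,round(r["conf"],2),atz(p,*m,.018).round(3))
to(.417,-.281,.26,0)
E
```

```text
t 11.18 p [ 0.693  -0.027   0.3121] rot [179.9  -0.2  -2.3] F [-0.1  0.5  1. ] w 0.0585 ff 0.0
top 0.71 [0.474 0.4   0.018]
top 0.7 [0.591 0.441 0.018]
top 0.57 [ 0.419 -0.284  0.018]
top 0.57 [ 0.49  -0.421  0.018]
top 0.54 [ 0.604 -0.378  0.018]
top 0.51 [ 0.341 -0.172  0.018]
top 0.47 [0.571 0.271 0.018]
top 0.45 [0.59  0.355 0.018]
side 0.94 [0.589 0.448 0.018]
side 0.85 [0.471 0.407 0.018]
side 0.72 [ 0.599 -0.365  0.018]
side 0.68 [0.567 0.278 0.018]
side 0.46 [ 0.417 -0.276  0.018]
shift [-0.2657  0.2649  0.0491] turn [ 0.02  0.03 -2.25]
```

Request:
servo_tool:
  commands: [-0.044,0.044,0,0,0,0,0.074,-0.088,0.088,0,0,0,-1,0.074,-0.132,0.132,0.01,0,0,-2,0.074,-0.176,0.176,0.03,0,0,-2.2,0.074,-0.22,0.22,0.06,0,0,-2.2,0.074,-0.25,0.25,0.1,0,0,-2.2,0.074,-0.266,0.265,0.15,0,0,-2.2,0.074,-0.266,0.265,0.2,0,0,-2.2,0.074,-0.266,0.265,0.23,0,0,-2.2,0.074,-0.266,0.265,0.23,0,0,-2.2,0.074]

```text
time: 12.62
tool_pos: [0.4137, -0.2784, 0.0746]
ee_rot: [-3.135, 0.008, -0.001]
wrist_force: [0.1, 0.1, 0.2]
width: 0.0741
finger_force: 0.0
```

```bash
python3 -c "
from h import *
st();to(.417,-.281,.015,0)"
```

```text
t 12.62 p [ 0.4137 -0.2784  0.0746] rot [-179.6    0.5   -0. ] F [0.1 0.1 0.2] w 0.0741 ff 0.0
shift [0.0038 0.003  0.0596] turn [-0.37  0.46 -0.04]
```

Request:
servo_tool:
  commands: [0.001,0.001,0.02,0,0,0,0.074,0.001,0.001,0.045,0,0,0,0.074,0.001,0.001,0.055,0,0,0,0.074,0.001,0.001,0.055,0,0,0,0.074]

```text
time: 13.12
tool_pos: [0.418, -0.2817, 0.0246]
ee_rot: [-3.141, 0.0, -0.0]
wrist_force: [0.5, -0.1, -0.1]
width: 0.074
finger_force: 0.0
```

```bash
python3 -c "
from h import *
st();to(.417,-.281,.015,0)"
```

```text
t 13.12 p [ 0.418  -0.2817  0.0246] rot [-180.    0.   -0.] F [ 0.5 -0.1 -0.1] w 0.074 ff 0.0
shift [-0.001  -0.0007  0.0096] turn [-0.01  0.02 -0.  ]
```

Request:
servo_tool:
  commands: [0,0,0.009,0,0,0,0.074,0,0,0.009,0,0,0,0.074,0,0,0.009,0,0,0,0.0,0,0,0.009,0,0,0,0.0,0,0,0.009,0,0,0,0.0,0,0,0.009,0,0,0,0.0,0,0,0.009,0,0,0,0.0]

```text
time: 14.0
tool_pos: [0.4181, -0.282, 0.0157]
ee_rot: [3.141, -0.0, -0.0]
wrist_force: [-0.1, -0.2, 1.1]
width: 0.043
finger_force: 30.0
```

```bash
python3 -c "
from h import *
st();to(.417,-.281,.22,-2.2)"
```

```text
t 14.0 p [ 0.4181 -0.282   0.0157] rot [180.  -0.  -0.] F [-0.1 -0.2  1.1] w 0.043 ff 30.0
shift [-0.0011 -0.0009 -0.2043] turn [ 0.03 -0.02  2.19]
```

Request:
servo_tool:
  commands: [0,0,-0.03,0,0,0,0,0,0,-0.07,0,0,1,0,0.03,-0.02,-0.11,0,0,2.2,0,0.07,-0.055,-0.12,0,0,2.2,0,0.11,-0.095,-0.12,0,0,2.2,0,0.15,-0.135,-0.12,0,0,2.2,0,0.185,-0.17,-0.12,0,0,2.2,0,0.207,-0.188,-0.12,0,0,2.2,0,0.207,-0.188,-0.12,0,0,2.2,0,0.207,-0.188,-0.12,0,0,2.2,0]

```text
time: 15.25
tool_pos: [0.6243, -0.0943, 0.135]
ee_rot: [3.141, 0.001, -0.039]
wrist_force: [0.7, 0.4, -1.0]
width: 0.0432
finger_force: 30.0
```

```bash
python3 - <<'E'
from h import *
st();to(.625,-.094,.037,-2.2)
p=snapshot('top');cv2.imwrite('pics/t3.png',cv2.resize(p['img'][110:250,200:380],(800,622)))
E
python3 -c "
import cv2;a=cv2.imread('pics/t3.png');cv2.imwrite('pics/t3.png',a[:600])"
```

```text
t 15.25 p [ 0.6243 -0.0943  0.135 ] rot [ 1.8e+02  1.0e-01 -2.2e+00] F [ 0.7  0.4 -1. ] w 0.0432 ff 30.0
shift [ 0.0008 -0.0004  0.098 ] turn [ 0.02  0.08 -0.03]
```

View pics/t3.png

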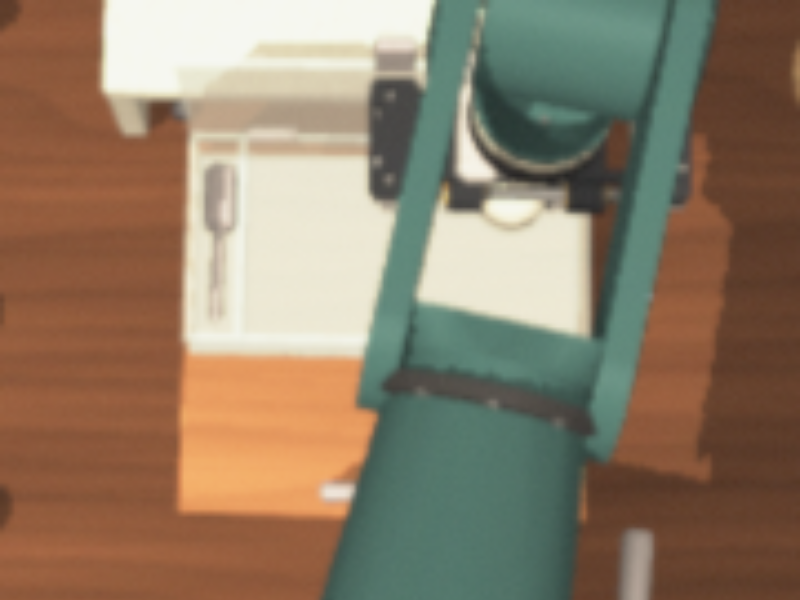

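The case hangs at (512,212), above the right part of the open bay. The bay's inner rim runs from u≈243 to 588 and its front rim is at v≈335.

```bash
python3 - <<'E'
from h import *
p=snapshot('top')
f=lambda u,v,z:print(atz(p,200+u/4.444,110+v/4.444,z).round(4))
f(243,240,.076);f(588,240,.076);f(400,350,.076);f(400,335,.076)
E
```

```text
[0.6078 0.0711 0.076 ]
[ 0.6038 -0.1483  0.076 ]
[ 0.5351 -0.0274  0.076 ]
[ 0.5447 -0.0276  0.076 ]
```

Request:
servo_tool:
  commands: [0.001,0,0.03,0,0,0,0,0.001,0,0.055,0,0,0,0,0.001,0,0.075,0,0,0,0,0.001,0,0.085,0,0,0,0,0.001,0,0.092,0,0,0,0,0.001,0,0.096,0,0,0,0,0.001,0,0.098,0,0,0,0,0.001,0,0.098,0,0,0,0]

```text
time: 16.35
tool_pos: [0.6263, -0.0938, 0.0379]
ee_rot: [3.141, -0.001, -0.038]
wrist_force: [-0.3, -0.4, -0.9]
width: 0.0432
finger_force: 30.0
```

Request:
servo_tool:
  commands: [0,0,0.0015,0,0,0,0,0,0,0.0015,0,0,0,0,0,0,0.0015,0,0,0,0.056,0,0,0.0015,0,0,0,0.056,0,0,0,0,0,0,0.056,0,0,-0.04,0,0,0,0.056,0,0,-0.08,0,0,0,0.056,0,0,-0.12,0,0,0,0.06,-0.02,0.04,-0.14,0,0,0,0.074,-0.03,0.08,-0.14,0,0,0,0.074]

```text
time: 17.6
tool_pos: [0.5938, -0.1735, 0.1812]
ee_rot: [3.139, -0.006, -0.037]
wrist_force: [0.6, -0.5, -0.1]
width: 0.0729
finger_force: 0.0
```

```bash
python3 - <<'E'
from h import *
st()
for n in("top","side"):
    p=snapshot(n)
    for r in spotter.trace("case1",p):
        m=np.argwhere(r["region"]).mean(0)[::-1];a=atz(p,*m,.018)
        if a[1]<0:print(n,round(r["conf"],2),a.round(3),atz(p,*m,.038).round(3))
to(.603,-.381,.10,0)
E
```

```text
t 17.6 p [ 0.5938 -0.1735  0.1812] rot [179.9  -0.3  -2.1] F [ 0.6 -0.5 -0.1] w 0.0729 ff 0.0
top 0.67 [ 0.629 -0.093  0.018] [ 0.624 -0.091  0.038]
top 0.48 [ 0.603 -0.378  0.018] [ 0.599 -0.372  0.038]
side 0.69 [ 0.598 -0.363  0.018] [ 0.585 -0.325  0.038]
side 0.48 [ 0.636 -0.111  0.018] [ 0.622 -0.082  0.038]
shift [0.0185 0.2075 0.0774] turn [-0.03 -0.01 -2.3 ]
```

Request:
servo_tool:
  commands: [0.005,0.05,0,0,0,0,0.076,0.01,0.1,0.01,0,0,-1,0.076,0.015,0.15,0.03,0,0,-2.2,0.076,0.018,0.19,0.06,0,0,-2.2,0.076,0.018,0.207,0.09,0,0,-2.2,0.076,0.018,0.207,0.11,0,0,-2.2,0.076,0.018,0.207,0.11,0,0,-2.2,0.076]

```text
time: 18.68
tool_pos: [0.6024, -0.3776, 0.0647]
ee_rot: [-3.138, 0.004, 0.001]
wrist_force: [-0.1, 0.1, -0.0]
width: 0.0759
finger_force: 0.0
```

```bash
python3 -c "
from h import *
st();to(.604,-.381,.0155,0)"
```

```text
t 18.68 p [ 0.6024 -0.3776  0.0647] rot [-1.798e+02  2.000e-01  1.000e-01] F [-0.1  0.1 -0. ] w 0.0759 ff 0.0
shift [0.0018 0.0036 0.0491] turn [-0.22  0.23  0.08]
```

Request:
servo_tool:
  commands: [0.001,0.001,0.02,0,0,0,0.076,0.001,0.001,0.04,0,0,0,0.076,0.001,0.001,0.05,0,0,0,0.076,0.001,0.001,0.05,0,0,0,0.076,0.001,0.001,0.05,0,0,0,0.076]

```text
time: 19.3
tool_pos: [0.6043, -0.3815, 0.0182]
ee_rot: [3.141, -0.001, -0.0]
wrist_force: [-0.4, 0.7, -0.2]
width: 0.0763
finger_force: 0.0
```

```bash
python3 -c "
from h import *
st();to(.604,-.381,.0155,0)"
```

```text
t 19.3 p [ 0.6043 -0.3815  0.0182] rot [ 1.8e+02 -1.0e-01 -0.0e+00] F [-0.4  0.7 -0.2] w 0.0763 ff 0.0
shift [-0.0003 -0.0005  0.0027] turn [ 0.05 -0.06 -0.02]
```

Request:
servo_tool:
  commands: [0,0,0.0025,0,0,0,0.076,0,0,0.0025,0,0,0,0.0,0,0,0.0025,0,0,0,0.0,0,0,0.0025,0,0,0,0.0,0,0,0.0025,0,0,0,0.0,0,0,0.0025,0,0,0,0.0,0,0,0.0025,0,0,0,0.0]

```text
time: 20.18
tool_pos: [0.604, -0.3812, 0.0151]
ee_rot: [3.142, -0.0, -0.0]
wrist_force: [0.0, 1.0, 1.1]
width: 0.0432
finger_force: 30.0
```

```bash
python3 -c "
from h import *
st();to(.571,-.092,.14,-2.2);to(.571,-.092,.037,-2.2)"
```

```text
t 20.18 p [ 0.604  -0.3812  0.0151] rot [180.  -0.  -0.] F [0.  1.  1.1] w 0.0432 ff 30.0
shift [-0.0331 -0.2892 -0.1249] turn [ 0.   -0.01  2.19]
shift [-0.0331 -0.2892 -0.0219] turn [ 0.   -0.01  2.19]
```

Request:
servo_tool:
  commands: [0,0,-0.04,0,0,0,0,0,0,-0.08,0,0,0,0,0,-0.03,-0.115,0,0,1,0,-0.01,-0.08,-0.125,0,0,2.2,0,-0.015,-0.13,-0.125,0,0,2.2,0,-0.02,-0.18,-0.125,0,0,2.2,0,-0.027,-0.23,-0.125,0,0,2.2,0,-0.033,-0.27,-0.125,0,0,2.2,0,-0.033,-0.289,-0.125,0,0,2.2,0,-0.033,-0.289,-0.125,0,0,2.2,0]

```text
time: 21.42
tool_pos: [0.5713, -0.0918, 0.1401]
ee_rot: [3.141, -0.0, -0.037]
wrist_force: [0.6, -0.6, -0.4]
width: 0.043
finger_force: 30.0
```

Request:
servo_tool:
  commands: [0,0,0.03,0,0,0,0,0,0,0.06,0,0,0,0,0,0,0.08,0,0,0,0,0,0,0.092,0,0,0,0,0,0,0.099,0,0,0,0,0,0,0.099,0,0,0,0]

```text
time: 22.18
tool_pos: [0.5712, -0.0927, 0.0409]
ee_rot: [3.141, 0.0, -0.039]
wrist_force: [0.7, -0.3, 0.1]
width: 0.0431
finger_force: 30.0
```

```bash
python3 -c "
from h import *
st();to(.571,-.092,.036,-2.2)"
```

```text
t 22.18 p [ 0.5712 -0.0927  0.0409] rot [180.    0.   -2.2] F [ 0.7 -0.3  0.1] w 0.0431 ff 30.0
shift [-0.0002 -0.0007  0.0049] turn [ 0.01  0.   -0.05]
```

Lower, release, rise, and head left towards the case at (0.591,0.358).

Request:
servo_tool:
  commands: [0,0,0.003,0,0,0,0,0,0,0.005,0,0,0,0,0,0,0.005,0,0,0,0.056,0,0,0.005,0,0,0,0.056,0,0,0.003,0,0,0,0.056,0,0,-0.04,0,0,0,0.056,0,0,-0.1,0,0,0,0.056,0,0,-0.15,0,0,0,0.06,-0.01,-0.04,-0.17,0,0,0,0.068,-0.02,-0.1,-0.17,0,0,0,0.068]

```text
time: 23.42
tool_pos: [0.5563, 0.0082, 0.2144]
ee_rot: [3.141, -0.007, -0.042]
wrist_force: [1.7, 1.0, -0.9]
width: 0.0679
finger_force: 0.0
```

Request:
servo_tool:
  commands: [0.01,-0.05,0,0,0,0,0.068,0.02,-0.1,0,0,0,0,0.068,0.025,-0.15,0,0,0,0,0.068,0.03,-0.2,0,0,0,0,0.068,0.03,-0.25,0,0,0,0,0.068,0.03,-0.28,0,0,0,0,0.068,0.03,-0.3,0,0,0,0,0.068,0.03,-0.3,0,0,0,0,0.068]

```text
time: 24.42
tool_pos: [0.5963, 0.3079, 0.2107]
ee_rot: [3.141, 0.0, -0.037]
wrist_force: [0.1, 0.3, 0.5]
width: 0.0682
finger_force: 0.0
```

```bash
python3 - <<'E'
from h import *
st()
for n in("top","side"):
    p=snapshot(n)
    for r in spotter.trace("case1",p):
        m=np.argwhere(r["region"]).mean(0)[::-1];print(n,round(r["conf"],2),atz(p,*m,.018).round(3),atz(p,*m,.038).round(3),np.array(r["box"]).round())
to(.591,.358,.1,0)
c=p['img'][90:390,60:400];cv2.imwrite('pics/s4.png',cv2.resize(c,(680,588),interpolation=2))
E
```

```text
t 24.42 p [0.5963 0.3079 0.2107] rot [180.    0.   -2.1] F [0.1 0.3 0.5] w 0.0682 ff 0.0
top 0.7 [0.57  0.269 0.018] [0.567 0.265 0.038] [182. 173.  15.  20.]
top 0.59 [ 0.625 -0.123  0.018] [ 0.621 -0.121  0.038] [316. 154.  14.  17.]
top 0.57 [ 0.571 -0.091  0.018] [ 0.568 -0.089  0.038] [306. 174.  13.  11.]
top 0.51 [0.592 0.441 0.018] [0.589 0.435 0.038] [120. 170.  17.  12.]
top 0.45 [0.586 0.367 0.018] [0.583 0.361 0.038] [150. 169.  10.  10.]
side 0.84 [0.586 0.362 0.018] [0.573 0.376 0.038] [159. 288.  21.  29.]
side 0.73 [0.566 0.278 0.018] [0.554 0.294 0.038] [189. 267.  26.  23.]
side 0.68 [ 0.633 -0.144  0.018] [ 0.619 -0.113  0.038] [250. 167.  18.  11.]
side 0.61 [0.588 0.448 0.018] [0.575 0.459 0.038] [120. 323.  31.  28.]
side 0.6 [ 0.593 -0.117  0.018] [ 0.58  -0.087  0.038] [260. 174.  13.  14.]
side 0.57 [0.471 0.407 0.018] [0.462 0.419 0.038] [196. 328.  27.  30.]
shift [-0.0079 -0.052   0.1112] turn [ 0.03 -0.02 -2.31]
```

View pics/s4.png

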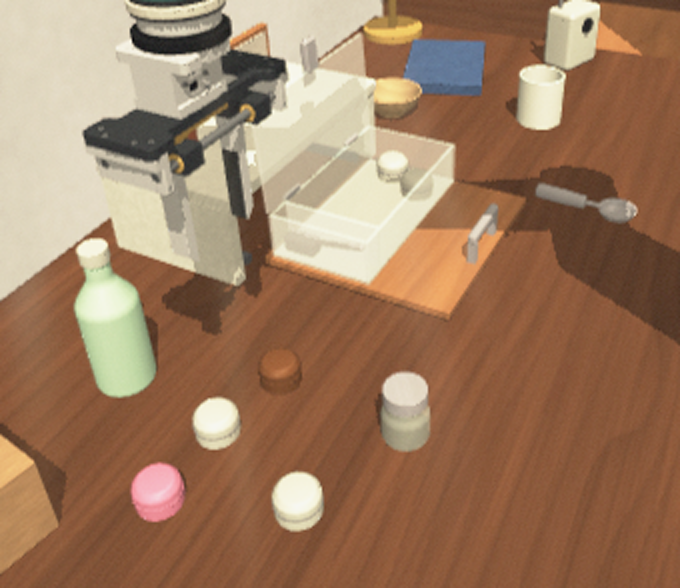

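The box now holds two upright cases at (393,165) and (420,180); the rear one has been knocked about 30 mm to the right but is still in limits. The left cases at (217,423) and (298,500) haven't moved.

Request:
servo_tool:
  commands: [-0.005,-0.03,0.03,0,0,-1,0.068,-0.007,-0.052,0.07,0,0,-2.2,0.068,-0.007,-0.052,0.12,0,0,-2.2,0.068,-0.007,-0.052,0.15,0,0,-2.2,0.068,-0.007,-0.052,0.15,0,0,-2.2,0.068,-0.007,-0.052,0.15,0,0,-2.2,0.068]

```text
time: 25.38
tool_pos: [0.5928, 0.3591, 0.0631]
ee_rot: [-3.14, -0.003, -0.001]
wrist_force: [0.6, 0.4, 0.9]
width: 0.068
finger_force: 0.0
```

```bash
python3 -c "
from h import *
st();to(.591,.3575,.0155,0)"
```

```text
t 25.38 p [0.5928 0.3591 0.0631] rot [-1.799e+02 -2.000e-01 -1.000e-01] F [0.6 0.4 0.9] w 0.068 ff 0.0
shift [-0.0019  0.0017  0.0476] turn [-0.07 -0.16 -0.07]
```

Request:
servo_tool:
  commands: [-0.0015,0.0015,0.02,0,0,0,0.068,-0.0015,0.0015,0.035,0,0,0,0.068,-0.0015,0.0015,0.045,0,0,0,0.068,-0.0015,0.0015,0.045,0,0,0,0.068,-0.0015,0.0015,0.045,0,0,0,0.0,-0.0015,0.0015,0.045,0,0,0,0.0,-0.0015,0.0015,0.045,0,0,0,0.0,-0.0015,0.0015,0.045,0,0,0,0.0,-0.0015,0.0015,0.045,0,0,0,0.0]

```text
time: 26.5
tool_pos: [0.5904, 0.358, 0.0167]
ee_rot: [-3.141, -0.001, -0.0]
wrist_force: [0.1, 0.6, 1.2]
width: 0.0434
finger_force: 30.0
```

```bash
python3 -c "
from h import *
st();to(.629,.016,.15,-2.2)"
```

```text
t 26.5 p [0.5904 0.358  0.0167] rot [-1.8e+02 -1.0e-01 -0.0e+00] F [0.1 0.6 1.2] w 0.0434 ff 30.0
shift [ 0.0388  0.342  -0.1334] turn [-0.03 -0.07  2.19]
```

Request:
servo_tool:
  commands: [0,0,-0.04,0,0,0,0,0,0,-0.09,0,0,0,0,0,0.03,-0.125,0,0,1,0,0.005,0.08,-0.13,0,0,2.2,0,0.01,0.13,-0.13,0,0,2.2,0,0.015,0.18,-0.13,0,0,2.2,0,0.02,0.23,-0.13,0,0,2.2,0,0.027,0.28,-0.13,0,0,2.2,0,0.033,0.325,-0.13,0,0,2.2,0,0.033,0.342,-0.13,0,0,2.2,0]

```text
time: 27.75
tool_pos: [0.6228, 0.0135, 0.1454]
ee_rot: [3.141, 0.001, -0.042]
wrist_force: [-0.0, 0.5, -0.1]
width: 0.0433
finger_force: 30.0
```

Request:
servo_tool:
  commands: [0,0,0,0,0,0,0,0,0,0.03,0,0,0,0,0,0,0.06,0,0,0,0,0,0,0.085,0,0,0,0,0,0,0.1,0,0,0,0,0,0,0.105,0,0,0,0,0,0,0.105,0,0,0,0]

```text
time: 28.62
tool_pos: [0.6233, 0.0164, 0.0415]
ee_rot: [-3.142, -0.001, -0.038]
wrist_force: [-0.4, 0.2, -0.8]
width: 0.0431
finger_force: 30.0
```

```bash
python3 -c "
from h import *
st();to(.623,.016,.0365,-2.2)"
```

```text
t 28.62 p [0.6233 0.0164 0.0415] rot [-180.    -0.    -2.2] F [-0.4  0.2 -0.8] w 0.0431 ff 30.0
shift [-0.0002  0.0004  0.005 ] turn [-0.   -0.04  0.02]
```

Request:
servo_tool:
  commands: [0,0,0.003,0,0,0,0,0,0,0.005,0,0,0,0,0,0,0.005,0,0,0,0.056,0,0,0.005,0,0,0,0.056,0,0,0.003,0,0,0,0.056,0,0,-0.04,0,0,0,0.056,0,0,-0.1,0,0,0,0.056,0,0,-0.15,0,0,0,0.06,-0.02,-0.04,-0.17,0,0,0,0.074,-0.04,-0.1,-0.17,0,0,0,0.074]

```text
time: 29.88
tool_pos: [0.5882, 0.1164, 0.2145]
ee_rot: [-3.141, -0.006, -0.042]
wrist_force: [-0.0, 0.5, -0.3]
width: 0.0733
finger_force: 0.0
```

Request:
servo_tool:
  commands: [-0.02,-0.05,0,0,0,0,0.074,-0.04,-0.1,0,0,0,0,0.074,-0.06,-0.15,0,0,0,0,0.074,-0.08,-0.2,0,0,0,0,0.074,-0.1,-0.25,0,0,0,0,0.074,-0.1,-0.25,0,0,0,0,0.074,-0.1,-0.25,0,0,0,0,0.074]

```text
time: 30.75
tool_pos: [0.4969, 0.3699, 0.2109]
ee_rot: [3.141, -0.0, -0.038]
wrist_force: [0.3, -0.7, 0.2]
width: 0.0741
finger_force: 0.0
```

```bash
python3 - <<'E'
from h import *
st()
for n in("top","side"):
    p=snapshot(n)
    for r in spotter.trace("case1",p):
        m=np.argwhere(r["region"]).mean(0)[::-1];print(n,round(r["conf"],2),atz(p,*m,.018).round(3),atz(p,*m,.038).round(3))
to(.473,.4035,.06,0)
E
```

```text
t 30.75 p [0.4969 0.3699 0.2109] rot [180.   -0.   -2.2] F [ 0.3 -0.7  0.2] w 0.0741 ff 0.0
top 0.74 [0.628 0.016 0.018] [0.624 0.016 0.038]
top 0.74 [ 0.574 -0.094  0.018] [ 0.57  -0.093  0.038]
top 0.7 [0.595 0.441 0.018] [0.591 0.435 0.038]
top 0.65 [0.477 0.388 0.018] [0.475 0.382 0.038]
top 0.56 [ 0.623 -0.125  0.018] [ 0.619 -0.123  0.038]
top 0.48 [0.57  0.269 0.018] [0.567 0.265 0.038]
top 0.23 [ 0.343 -0.172  0.018] [ 0.343 -0.17   0.038]
side 0.97 [0.588 0.447 0.018] [0.575 0.458 0.038]
side 0.92 [0.471 0.406 0.018] [0.462 0.419 0.038]
side 0.73 [0.567 0.278 0.018] [0.555 0.295 0.038]
side 0.54 [ 0.591 -0.121  0.018] [ 0.578 -0.091  0.038]
side 0.54 [ 0.633 -0.143  0.018] [ 0.619 -0.112  0.038]
side 0.43 [ 0.639 -0.018  0.018] [0.624 0.009 0.038]
shift [-0.0259 -0.0336  0.1511] turn [ 0.01 -0.02 -2.34]
```

Request:
servo_tool:
  commands: [-0.02,-0.02,0.03,0,0,-1,0.076,-0.025,-0.033,0.07,0,0,-2.2,0.076,-0.025,-0.033,0.12,0,0,-2.2,0.076,-0.025,-0.033,0.15,0,0,-2.2,0.076,-0.025,-0.033,0.15,0,0,-2.2,0.076,-0.025,-0.033,0.15,0,0,-2.2,0.076]

```text
time: 31.7
tool_pos: [0.4744, 0.4042, 0.0628]
ee_rot: [-3.14, -0.002, -0.001]
wrist_force: [0.1, 0.4, 0.6]
width: 0.0759
finger_force: 0.0
```

```bash
python3 -c "
from h import *
st();to(.473,.4035,.0155,0)"
```

```text
t 31.7 p [0.4744 0.4042 0.0628] rot [-1.799e+02 -1.000e-01 -1.000e-01] F [0.1 0.4 0.6] w 0.0759 ff 0.0
shift [-0.0015  0.0008  0.0473] turn [-0.08 -0.13 -0.08]
```

Request:
servo_tool:
  commands: [-0.001,0.001,0.02,0,0,0,0.076,-0.001,0.001,0.035,0,0,0,0.076,-0.001,0.001,0.045,0,0,0,0.076,-0.001,0.001,0.045,0,0,0,0.076,-0.001,0.001,0.045,0,0,0,0.0,-0.001,0.001,0.045,0,0,0,0.0,-0.001,0.001,0.045,0,0,0,0.0,-0.001,0.001,0.045,0,0,0,0.0,-0.001,0.001,0.045,0,0,0,0.0]

```text
time: 32.83
tool_pos: [0.4722, 0.4033, 0.0163]
ee_rot: [-3.141, -0.0, -0.0]
wrist_force: [0.1, -0.4, 1.7]
width: 0.0429
finger_force: 30.0
```

```bash
python3 -c "
from h import *
st();to(.570,.018,.15,-2.2)"
```

```text
t 32.83 p [0.4722 0.4033 0.0163] rot [-180.   -0.   -0.] F [ 0.1 -0.4  1.7] w 0.0429 ff 30.0
shift [ 0.0979  0.3852 -0.1337] turn [-0.01 -0.03  2.19]
```

Request:
servo_tool:
  commands: [0,0,-0.05,0,0,0,0,0,0,-0.1,0,0,0,0,0.005,0.03,-0.13,0,0,1,0,0.02,0.08,-0.133,0,0,2.2,0,0.035,0.135,-0.133,0,0,2.2,0,0.05,0.19,-0.133,0,0,2.2,0,0.065,0.245,-0.133,0,0,2.2,0,0.08,0.3,-0.133,0,0,2.2,0,0.092,0.35,-0.133,0,0,2.2,0,0.098,0.385,-0.133,0,0,2.2,0]

```text
time: 34.08
tool_pos: [0.5701, 0.0158, 0.1486]
ee_rot: [3.141, 0.0, -0.04]
wrist_force: [-0.4, 1.0, -0.8]
width: 0.0432
finger_force: 30.0
```

Request:
servo_tool:
  commands: [0,0,0,0,0,0,0,0,0,0.03,0,0,0,0,0,0,0.06,0,0,0,0,0,0,0.085,0,0,0,0,0,0,0.1,0,0,0,0,0,0,0.107,0,0,0,0,0,0,0.107,0,0,0,0]

```text
time: 34.95
tool_pos: [0.5701, 0.0186, 0.0421]
ee_rot: [-3.142, -0.0, -0.038]
wrist_force: [-0.7, -0.2, -0.1]
width: 0.0432
finger_force: 30.0
```

```bash
python3 -c "
from h import *
st();to(.570,.018,.0363,-2.2)"
```

```text
t 34.95 p [0.5701 0.0186 0.0421] rot [-180.    -0.    -2.2] F [-0.7 -0.2 -0.1] w 0.0432 ff 30.0
shift [-0.      0.0006  0.0058] turn [-0.   -0.01  0.01]
```

Request:
servo_tool:
  commands: [0,0,0.003,0,0,0,0,0,0,0.0055,0,0,0,0,0,0,0.0055,0,0,0,0.056,0,0,0.0055,0,0,0,0.056,0,0,0.003,0,0,0,0.056,0,0,-0.04,0,0,0,0.056,0,0,-0.1,0,0,0,0.056,0,0,-0.15,0,0,0,0.06,-0.05,0,-0.19,0,0,0,0.06,-0.1,0,-0.23,0,0,0,0.06]

```text
time: 36.2
tool_pos: [0.4714, 0.022, 0.2716]
ee_rot: [3.141, -0.001, -0.039]
wrist_force: [0.4, -0.4, 0.2]
width: 0.06
finger_force: 0.0
```

Request:
servo_tool:
  commands: [-0.06,0,-0.03,0,0,0,0.06,-0.12,0,-0.03,0,0,0,0.06,-0.16,0,-0.03,0,0,0,0.06,-0.16,0,-0.03,0,0,0,0.06,-0.16,0,-0.03,0,0,0,0.06]

```text
time: 36.83
tool_pos: [0.3129, 0.0281, 0.3003]
ee_rot: [3.141, -0.001, -0.039]
wrist_force: [0.3, -0.0, -0.0]
width: 0.0603
finger_force: 0.0
```

```bash
python3 - <<'E'
from h import *
st()
p=snapshot("top")
for r in spotter.trace("case1",p):
        m=np.argwhere(r["region"]).mean(0)[::-1];print(round(r["conf"],2),atz(p,*m,.018).round(3),atz(p,*m,.038).round(3))
s=snapshot("side")
a=cv2.resize(p['img'][100:230,210:350],(400,371));b=cv2.resize(s['img'][60:240,140:334],(400,371))
cv2.imwrite('pics/f5.png',np.hstack([a,b]))
E
```

```text
t 36.83 p [0.3129 0.0281 0.3003] rot [ 1.8e+02 -1.0e-01 -2.2e+00] F [ 0.3 -0.  -0. ] w 0.0603 ff 0.0
0.7 [ 0.573 -0.094  0.018] [ 0.57  -0.093  0.038]
0.6 [0.571 0.269 0.018] [0.568 0.265 0.038]
0.58 [0.593 0.441 0.018] [0.589 0.435 0.038]
0.52 [0.577 0.017 0.018] [0.574 0.017 0.038]
0.47 [0.627 0.014 0.018] [0.623 0.014 0.038]
0.47 [ 0.624 -0.125  0.018] [ 0.62  -0.123  0.038]
```

View pics/f5.png

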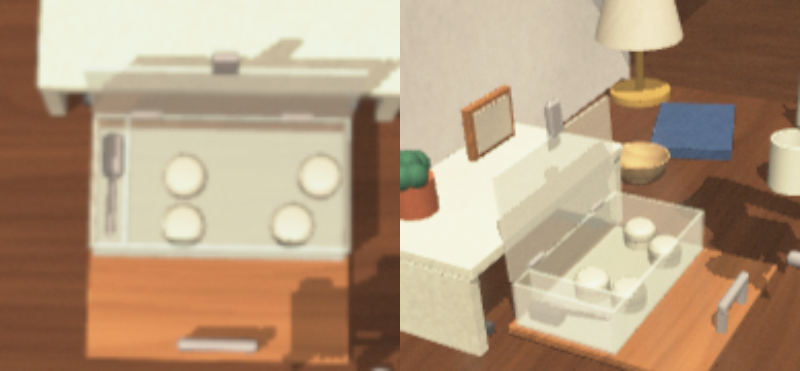

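All four cases stand upright in the bay at left-panel (185,175), (183,223), (320,176) and (292,223), all inside the limits. Now I'll pinch the tab again at its release pose.

```bash
python3 -c "
from h import *
to(.693,-.026,.30,-2.2);to(.693,-.026,.241,-2.2)"
```

```text
shift [ 0.3816  0.0393 -0.001 ] turn [ 0.    0.09 -0.02]
shift [0.3816 0.0393 0.058 ] turn [ 0.    0.09 -0.02]
```

Request:
servo_tool:
  commands: [0.05,0.01,-0.01,0,0,0,0.06,0.1,0.02,-0.01,0,0,0,0.06,0.15,0.03,-0.01,0,0,0,0.06,0.2,0.039,-0.01,0,0,0,0.06,0.25,0.039,-0.01,0,0,0,0.06,0.3,0.039,-0.01,0,0,0,0.06,0.35,0.039,-0.01,0,0,0,0.06,0.381,0.039,-0.01,0,0,0,0.06,0.381,0.039,-0.005,0,0,0,0.06,0.381,0.039,0,0,0,0,0.06]

```text
time: 38.22
tool_pos: [0.6914, -0.0255, 0.2986]
ee_rot: [-3.142, 0.002, -0.039]
wrist_force: [-0.1, 0.2, 0.6]
width: 0.0598
finger_force: 0.0
```

Request:
servo_tool:
  commands: [0,0,0.02,0,0,0,0.06,0,0,0.04,0,0,0,0.06,0,0,0.056,0,0,0,0.06,0,0,0.056,0,0,0,0.06,0,0,0.056,0,0,0,0.0,0,0,0.056,0,0,0,0.0,0,0,0.056,0,0,0,0.0,0,0,0.056,0,0,0,0.0,0,0,0.056,0,0,0,0.0]

```text
time: 39.35
tool_pos: [0.6921, -0.023, 0.2446]
ee_rot: [-3.137, -0.001, -0.036]
wrist_force: [0.8, 5.3, 0.7]
width: 0.0233
finger_force: 30.0
```

```bash
python3 - <<'E'
from h import *
st();o=np.array(robot.get_obs()["tool_pos"])
h=np.array([.672,.0825]) # hinge x,z at the pivot height (measured shut: TCP .512,.0825)
r=np.hypot(o[0]-h[0],o[2]-h[1]);t0=np.pi-np.arctan2(o[2]-h[1],o[0]-h[0]);print("r",r,"theta",t0)
for t in np.arange(t0-.12,-.05,-.12):print(round(t,2),(h[0]-r*np.cos(t)-o[0]).round(3),-(h[1]+r*np.sin(t)-o[2]).round(3))
E
```

```text
t 39.35 p [ 0.6921 -0.023   0.2446] rot [-1.798e+02 -1.000e-01 -2.100e+00] F [0.8 5.3 0.7] w 0.0233 ff 30.0
r 0.1633502079861908 theta 1.6942511384783066
1.57 -0.02 -0.001
1.45 -0.039 -0.0
1.33 -0.058 0.003
1.21 -0.077 0.009
1.09 -0.095 0.017
0.97 -0.112 0.027
0.85 -0.127 0.039
0.73 -0.141 0.053
0.61 -0.154 0.068
0.49 -0.164 0.085
0.37 -0.172 0.102
0.25 -0.178 0.121
0.13 -0.182 0.14
0.01 -0.183 0.16
```

Request:
servo_tool:
  commands: [-0.01,0,-0.001,0,0,0,0,-0.02,0,-0.001,0,0,0,0,-0.039,0,0,0,0,0,0,-0.058,0,0.003,0,0,0,0,-0.077,0,0.009,0,0,0,0,-0.095,0,0.017,0,0,0,0,-0.112,0,0.027,0,0,0,0,-0.127,0,0.039,0,0,0,0,-0.134,0,0.046,0,0,0,0,-0.134,0,0.046,0,0,0,0]

```text
time: 40.6
tool_pos: [0.5575, -0.0179, 0.1983]
ee_rot: [-3.137, -0.001, -0.037]
wrist_force: [0.1, 5.7, 0.2]
width: 0.0234
finger_force: 30.0
```

```bash
python3 - <<'E'
from h import *
st();o=np.array(robot.get_obs()["tool_pos"])
h=np.array([.672,.0825])
r=np.hypot(o[0]-h[0],o[2]-h[1]);t0=np.pi-np.arctan2(o[2]-h[1],o[0]-h[0]);print("r",r,"theta",t0)
for t in np.arange(t0-.1,-.05,-.1):print(round(t,2),(h[0]-r*np.cos(t)-o[0]).round(3),-(h[1]+r*np.sin(t)-o[2]).round(3))
E
```

```text
t 40.6 p [ 0.5575 -0.0179  0.1983] rot [-179.7   -0.    -2.1] F [0.1 5.7 0.2] w 0.0234 ff 30.0
r 0.1628060816214696 theta 0.7909981664556063
0.69 -0.011 0.012
0.59 -0.021 0.025
0.49 -0.029 0.039
0.39 -0.036 0.054
0.29 -0.041 0.069
0.19 -0.045 0.085
0.09 -0.048 0.101
-0.01 -0.048 0.117
```

Request:
servo_tool:
  commands: [-0.011,0,0.012,0,0,0,0,-0.021,0,0.025,0,0,0,0,-0.029,0,0.039,0,0,0,0,-0.036,0,0.054,0,0,0,0,-0.041,0,0.069,0,0,0,0,-0.045,0,0.085,0,0,0,0,-0.047,0,0.097,0,0,0,0,-0.048,0,0.108,0,0,0,0,-0.048,0,0.117,0,0,0,0,-0.048,0,0.117,0,0,0,0]

```text
time: 41.85
tool_pos: [0.5098, -0.016, 0.0815]
ee_rot: [-3.137, 0.0, -0.038]
wrist_force: [-1.2, 5.9, 1.3]
width: 0.0238
finger_force: 30.0
```

```bash
python3 -c "
from h import *
st()"
```

```text
t 41.85 p [ 0.5098 -0.016   0.0815] rot [-179.7    0.    -2.2] F [-1.2  5.9  1.3] w 0.0238 ff 30.0
```

Request:
servo_tool:
  commands: [0,0,0.003,0,0,0,0,0,0,0.004,0,0,0,0,0,0,0.004,0,0,0,0,0,0,0.004,0,0,0,0]

```text
time: 42.35
tool_pos: [0.5119, -0.0161, 0.0812]
ee_rot: [-3.137, -0.006, -0.038]
wrist_force: [-2.5, 5.0, 12.2]
width: 0.0237
finger_force: 30.0
```

Request:
servo_tool:
  commands: [0,0,0,0,0,0,0.04,0,0,0,0,0,0,0.05,0,0,0,0,0,0,0.05,0,0,-0.03,0,0,0,0.05,0,0,-0.05,0,0,0,0.0,0,0,-0.05,0,0,0,0.0,0,0,-0.05,0,0,0,0.0,0,0,-0.05,0,0,0,0.0,0,0,-0.05,0,0,0,0.0]

```text
time: 43.48
tool_pos: [0.5093, -0.0184, 0.126]
ee_rot: [-3.142, 0.002, -0.039]
wrist_force: [-0.1, 0.7, 0.3]
width: 0.0038
finger_force: 0.0
```

Request:
servo_tool:
  commands: [0,-0.002,0.02,0,0,0,0,0,-0.002,0.027,0,0,0,0,0,-0.002,0.03,0,0,0,0,0,-0.002,0.033,0,0,0,0,0,-0.002,0.035,0,0,0,0,0,-0.002,0.035,0,0,0,0]

```text
time: 44.22
tool_pos: [0.511, -0.0166, 0.0951]
ee_rot: [3.141, -0.003, -0.039]
wrist_force: [-3.1, -0.3, 9.0]
width: 0.0006
finger_force: 4.2
```

Request:
servo_tool:
  commands: [0,0,-0.05,0,0,0,0,-0.02,0,-0.09,0,0,-10,0.05,-0.04,0,-0.1,0,0,-20,0.05,-0.066,0,-0.1,0,0,-30,0.05,-0.066,0,-0.1,0,0,-40,0.05,-0.066,0,-0.1,0,0,-50,0.05,-0.066,0,-0.1,0,0,-60,0.05,-0.066,0,-0.1,0,0,-70,0.05,-0.066,0,-0.1,0,0,-80,0.05,-0.066,0,-0.1,0,0,-90,0.05]

```text
time: 45.48
tool_pos: [0.4443, -0.014, 0.1927]
ee_rot: [3.14, 0.0, 1.538]
wrist_force: [-0.9, 0.3, -0.8]
width: 0.05
finger_force: 0.0
```

```bash
python3 -c "
from h import *
st();to(.4455,-.0155,.058,87.8)"
```

```text
t 45.48 p [ 0.4443 -0.014   0.1927] rot [179.9   0.   88.1] F [-0.9  0.3 -0.8] w 0.05 ff 0.0
shift [-0.0014  0.0011  0.1347] turn [0.08 0.02 0.31]
```

Request:
servo_tool:
  commands: [-0.001,0.001,0.05,0,0,0,0.05,-0.001,0.001,0.1,0,0,0,0.05,-0.001,0.001,0.125,0,0,0,0.05,-0.001,0.001,0.136,0,0,0,0.05,-0.001,0.001,0.136,0,0,0,0.05,-0.001,0.001,0.136,0,0,0,0.0,-0.001,0.001,0.136,0,0,0,0.0,-0.001,0.001,0.136,0,0,0,0.0,-0.001,0.001,0.136,0,0,0,0.0]

```text
time: 46.6
tool_pos: [0.4467, -0.0151, 0.0568]
ee_rot: [3.137, 0.0, 1.532]
wrist_force: [4.2, 0.1, -0.8]
width: 0.0137
finger_force: 1.7
```

Request:
servo_tool:
  commands: [0,0.01,0,0,0,0,0,0,0.03,0,0,0,0,0,0,0.05,0,0,0,0,0,0,0.07,0,0,0,0,0,0,0.09,0,0,0,0,0,0,0.11,0,0,0,0,0,0,0.13,0,0,0,0,0,0,0.143,0,0,0,0,0,0,0.15,0,0,0,0,0,0,0.15,0,0,0,0,0]

```text
time: 47.85
tool_pos: [0.5958, -0.0208, 0.0568]
ee_rot: [3.14, 0.0, 1.532]
wrist_force: [-0.0, 0.7, 4.1]
width: 0.0118
finger_force: 30.0
```

```bash
python3 -c "
from h import *
st()"
```

```text
t 47.85 p [ 0.5958 -0.0208  0.0568] rot [179.9   0.   87.8] F [-0.   0.7  4.1] w 0.0118 ff 30.0
```

Request:
servo_tool:
  commands: [0,0.004,0,0,0,0,0,0,0.008,0,0,0,0,0,0,0.011,0,0,0,0,0,0,0.013,0,0,0,0,0,0,0.013,0,0,0,0,0,0,0.013,0,0,0,0,0]

```text
time: 48.6
tool_pos: [0.6071, -0.0212, 0.0569]
ee_rot: [-3.14, 0.0, 1.532]
wrist_force: [-3.3, 0.8, 5.9]
width: 0.0118
finger_force: 30.0
```

```bash
python3 -c "
from h import *
st()"
```

```text
t 48.6 p [ 0.6071 -0.0212  0.0569] rot [-179.9    0.    87.8] F [-3.3  0.8  5.9] w 0.0118 ff 30.0
```

Push on a little to feel the stop.

Request:
servo_tool:
  commands: [0,0.003,0,0,0,0,0,0,0.005,0,0,0,0,0,0,0.007,0,0,0,0,0,0,0.007,0,0,0,0,0]

```text
time: 49.1
tool_pos: [0.6072, -0.0212, 0.0567]
ee_rot: [-3.123, 0.0, 1.532]
wrist_force: [-19.9, 2.0, 16.9]
width: 0.0114
finger_force: 30.1
```

Request:
servo_tool:
  commands: [0,0,0,0,0,0,0,0,0,0,0,0,0,0.03,0,0,0,0,0,0,0.045,0,0,0,0,0,0,0.045,0,0,-0.05,0,0,0,0.045,0,0,-0.1,0,0,0,0.045,0,-0.04,-0.15,0,0,0,0.045,0,-0.1,-0.17,0,0,0,0.045,0,-0.16,-0.17,0,0,0,0.045,0,-0.22,-0.17,0,0,0,0.045]

```text
time: 50.35
tool_pos: [0.3936, -0.013, 0.2264]
ee_rot: [3.14, 0.0, 1.532]
wrist_force: [0.4, -0.3, -0.0]
width: 0.0451
finger_force: 0.0
```

Request:
servo_tool:
  commands: [0,-0.04,0,0,0,0,0.045,0,-0.08,0,0,0,0,0.045,0,-0.08,0,0,0,0,0.045,0,-0.08,0,0,0,0,0.045]

```text
time: 50.85
tool_pos: [0.3157, -0.0101, 0.2262]
ee_rot: [3.14, 0.0, 1.532]
wrist_force: [1.2, -0.5, 0.8]
width: 0.0451
finger_force: 0.0
```

```bash
python3 - <<'E'
from h import *
st()
p=snapshot("top");s=snapshot("side")
a=cv2.resize(p['img'][110:195,215:360],(400,234),interpolation=2);b=cv2.resize(s['img'][90:290,120:334],(400,374),interpolation=2)
cv2.imwrite('pics/f6.png',np.hstack([cv2.copyMakeBorder(a,0,140,0,0,0),b]))
E
```

```text
t 50.85 p [ 0.3157 -0.0101  0.2262] rot [179.9   0.   87.8] F [ 1.2 -0.5  0.8] w 0.0451 ff 0.0
```

View pics/f6.png

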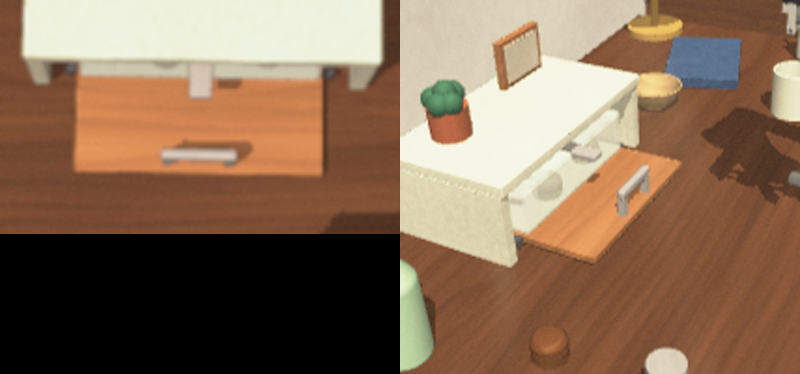

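The tray is home against its stop (20 N with no further motion, 160 mm of travel). The lid is shut under the riser, with a case visible through the wall at right-panel (550,185).

```bash
python3 -c "
from h import *
print(close_job())"
```

```text
the job is handed in; nothing more can be done
None
```

I've handed the job in: all four cases stood upright in the wide bay when I last checked, just before closing the lid. The lid is shut, the tray is home against its stop, and I never touched the mug, jar, bottle, teaspoon or bowl; the hand-in returned no verdict.

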